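# Shut the medicine box and clip its snap hook

### The arm

A 6-joint arm with a two-finger parallel gripper is mounted at the origin on a cart in front of the work surface, level with it; the furniture and walls round the work are solid. World frame = base frame: x ahead of the robot, y to its left, z up, the work surface at z = 0. Lengths are in m, angles in degrees, forces in N, time in s.
With the tool pointing down it reaches from about 0.35 to 0.875 m from the base axis. Payload 4.2 kg.
Tool frame: the origin (TCP) lies between the finger pads; the fingertips stand 8 mm ahead of it and the grasp point (between the pads) lies 11 mm behind it; z points along the fingers, y is the line along which they close (so a half turn about z gives the same grasp; the last joint's range is limited). The gripper opens to 87 mm and grips with 3 to 60 N. Pads are 19 mm wide; open, the fingers measure 117 mm over their backs; the gripper's body (75 mm by 190 mm) begins 51 mm behind the grasp point.
Start: joints at [-57.147, 22.042, 0.453, 0, -68.411, -14.817], TCP at [0.194, -0.594, 0.231] pointing down, gripper open.
Joint ranges: [-179.83, 179.83], [-69.29, 118.12], [-61.27, 80.66], [-181.25, 117.63], [-171.15, -9.14], [-177.46, 177.46]. Speed limits (degrees/s): [159.86, 159.86, 180, 180, 180, 180].

### API

Orientations are given as a 3x3 rotation matrix whose columns are the frame's x, y, z axes.
In Python, from station import sense, capture, camera_model, finish_job, find_in gives the robot as it stands. The module is installed in compiled form; this text tells all that it offers.
- The arm moves only by the tool arm_command, never from a script. Its argument "motion" is a list of rows, each a list of 7 numbers: the finger opening in mm, from 0 to 87, then the shift along the tool's x, y, z in mm, then the turn, a rotation vector about the tool's x, y, z in rad. In form: [[jaw, dx, dy, dz, rx, ry, rz], ...]. A call has 1 to 8 rows; each row shifts and turns the commanded pose from where the row before left it, along the tool's axes as they then stand; what a row does not reach is not made up. A row lasts 1/10 s, in which the tool goes at most 50 mm and 8.59 degrees, less where a joint would pass 70% of its speed; a pose out of reach is approached as far as the arm can. A call with a gripper value outside its range is refused whole. The fingers move at their own pace and stop on an object; the grip force is fixed at half the most. Time passes only in rows, so rows that do not move let the fingers close. It gives the time, the measured TCP pose, the force, the opening and the grip force at its end, in the units of the state.
- sense(): the state, without advancing time (a new reading comes with each control period).
- capture(name): name is "scene" or "top"; returns the picture (480x640x3 uint8, red, green, blue); there is no depth.
- camera_model(name): a dict with "fx", "fy", "cx", "cy" (pixels), "k1" (the pictures are not rectified: a ray, as slopes to the right and down, at radius r is drawn at 1 + k1 r^2 times it, then the intrinsics apply), "R" (3x3) and "t" (3): a world point X has camera coordinates R X + t. Camera axes: x right, y down, z forward; pixel columns grow to the right and rows downward; lengths in m; the calibration is good to about 2 mm. A picture is of the moment at which its call begins. camera_model takes no time and is no camera call.
- finish_job(): hands the job in; it is judged then, once.
Trained networks look in the newest picture that a camera, given by its name, has taken for a name from the list of things; names that differ only in an ending like _2 or _b are one class to them, and where a whole thing is asked for, a point or a joint stands for the part that bears it (a point fixed in the world has none). Each returns a list of dicts, best first, with "p" (0 to 1); they miss things now and then, are a little off and sometimes report something else, mostly with a low value. They report only what shows in the picture. A call takes as long as a camera call. They do not tell look-alikes from the thing itself.
- find_in(target, camera): "location" ([row, column] in pixels, amid what is visible of it).
The state is a dict: "time_s": time; "joints": joint angles; "joint_velocities": joint speeds; "effort": joint torques, N m; "tcp_pos": TCP position; "ee_rot": TCP orientation; "wrist_force": force on the tool from outside, world axes, zero at the start; "moment": the same for the moment, N m; "gripper_width": opening from 0.0 (shut) to 1.0 (fully open); "gripper_force": force on a finger pad.
Only numpy, scipy, OpenCV 4.12 (cv2) and the standard library are available. Lean on these libraries where they do the work, as an engineer would, in place of code of your own. Each camera call takes 0.05 s, during which the arm holds its last target. There are 200 camera calls.

### The job

Shut the lid of the white medicine box, then clip the snap hook that hangs from the lid onto the steel eye on the front of the box, pressing it home until the sprung gate clicks shut behind the eye's bar. Do not shove the box across the worktop, and leave the vial and the tub beside it standing.

Things in the scene. Friction and masses are not known exactly. Their poses are not given: they have to be found in the camera images.
- medicine_box: white steel box, loose, 1.1 to 1.6 kg in all, 200 (x) x 260 (y) mm, rim 130 mm above the worktop; origin at the centre of its underside, z up; its front, with the eye, faces its own -x. The lid hinges at the back on a line parallel to y at x = 106.5, z = 130 mm. It slides away when the hook is pushed level with 6 to 10 N; bearing down on the hook at the same time holds it in place
- box_lid (a joint): angle of the lid: 0 = shut, grows as its front edge rises. Stiff hinge: it stays where it is left; 2 to 8 N of pressing moves it
- lid_front (a point): middle of the lid's front edge, on its top face. The lid is 270 mm wide; shut, its top is 139 mm above the worktop and its front edge 104 mm in front of the box's centre; measured along the lid this point is 210 mm from the hinge line. x and z axes turn with the lid
- hook_pin (a point): middle of the pin on which the snap hook swings, in a steel bracket on the lid's front. The pin is parallel to the box's y axis; with the lid shut it is at x = -132.5, z = 130 mm of the box
- snap_hook (a joint): angle of the snap hook on its pin, relative to the lid: 0 = hanging straight down when the lid is shut, grows as its lower end swings out (to -x of the box) and up. The pin is stiff: the hook stays where it is left; 1 to 3 N on its plate moves it. It is a D-shaped loop of 8 mm steel wire in the x-z plane, 100 mm long, 43 mm wide, its back outwards, its gate on the side of the box
- thumb_plate (a point): centre of the outer face of the thumb plate on the hook's back, 30 mm wide (y), 46 mm tall (z), where the hook is pressed. Axes turn with the hook: -x points out of the plate, z along it. With the hook at 0 it is 33 mm in front of and 50 mm below the pin. A lip sticks out 14 mm from its lower end, 21 mm below this point: a fingertip can bear on plate and lip, in and down at once
- hook_gate (a joint): angle of the sprung gate, a 6 mm rod 44 mm long hinged at the loop's upper end: 0 = closed, grows as it is pushed into the loop. A stiff spring closes it; opening it takes 10 to 18 N at the plate. With the lid shut it meets the eye's bar at a hook angle of about 0.3 and snaps shut behind the bar, with a sudden drop of force, between 0.1 and -0.1; at -0.18 the loop's back comes up against the bar
- eye_bar (a point): middle of the outer bar of the steel eye on the front of the box, a fixed bow of 7 mm wire, 38 mm off the front and 60 mm above the worktop; the bar runs along y and is 28 mm long between the bow's bends
- vial_mid (a point): half-way up a loose amber vial with a white cap, 33 mm across, 70 mm tall, standing on the worktop to the right of the box
- tub_mid (a point): half-way up a loose white tub with a dark band, 71 mm across, 104 mm tall, standing on the worktop to the left of the box
Not all that is in view belongs to the job. What is shaped like the part that bears vial_mid but green is not meant.

How it is judged (in metres and radians):
On the way:
1. the lid is pushed fully shut (value of joint box_lid below 0.03 rad), for 0.1 s.
At the end, for the whole second after the job is handed in: the lid is shut (within 0.03 rad), the eye's bar lies inside the loop of the snap hook (10 to 39 mm behind the face of the thumb plate), the gate has sprung closed behind it (within 0.06 rad), the box is at rest within 30 mm of where it stood, and the vial and tub are upright (value of joint box_lid below 0.03 rad and x of eye_bar in the frame of thumb_plate between 0.01 and 0.039 m and z of eye_bar in the frame of thumb_plate between -0.03 and 0.015 m and value of joint hook_gate below 0.06 rad and distance of medicine_box from where it was at the start of the episode below 0.03 m and angle between each of vial_mid, tub_mid's own z axis and vertical below 0.3 rad and linear speed of medicine_box below 0.01 m/s); the robot touches nothing.
It fails at once if the box is shoved more than 30 mm (distance of medicine_box from where it was at the start of the episode above 0.03 m).
It fails at once if the vial is knocked over (angle between vial_mid's own z axis and vertical above 0.5 rad).
It fails at once if the tub is knocked over (angle between tub_mid's own z axis and vertical above 0.5 rad).
It also fails if it takes over 45 s, if anything falls off the work surface, if the arm or the gripper's body presses on something with over 40 N, if the wrist force passes 120 N, or if a joint passes its speed limit or range.

## Working session

There is one attempt and no reset: what is moved stays moved. The work goes in short steps, Python scripts to look and compute and a tool call to move; the robot and the scene stay as the last step left them, time stands still between calls to the robot, and variables do not carry over. Pictures are saved under pics/ and viewed, at most 10 in all, crops included, and the job is handed in when it is done.

Besides the shell and the picture viewer there is one more tool, called as name(argument=value, ...) on one line, values as JSON. arm_command: Moves the arm, as the interface text tells. Its arguments: {"type":"object","properties":{"motion":{"type":"array"}},"required":["motion"]}

```bash
mkdir -p pics; cat > h.py <<'E'
import numpy as np, cv2
from station import *
def proj(name,X):
    m=camera_model(name);c=np.atleast_2d(X)@np.array(m["R"]).T+np.array(m["t"])
    s=c[:,:2]/c[:,2:];s=s*(1+m["k1"]*(s**2).sum(1,keepdims=True))
    return np.c_[s[:,0]*m["fx"]+m["cx"],s[:,1]*m["fy"]+m["cy"]]
def ray(name,rc):
    m=camera_model(name);d=np.array([(rc[1]-m["cx"])/m["fx"],(rc[0]-m["cy"])/m["fy"]]);s=d.copy()
    for _ in range(20): s=d/(1+m["k1"]*(s@s))
    R=np.array(m["R"]);return -R.T@np.array(m["t"]),R.T@np.r_[s,1]
def atz(name,rc,z):
    o,d=ray(name,rc);return o+d*(z-o[2])/d[2]
def tri(a,b):
    (o1,d1),(o2,d2)=ray("scene",a),ray("top",b)
    A=np.c_[d1,-d2];k=np.linalg.lstsq(A,o2-o1,rcond=None)[0]
    p,q=o1+k[0]*d1,o2+k[1]*d2;return (p+q)/2,np.linalg.norm(p-q)
def snap(name,f=None):
    im=capture(name)
    if f: cv2.imwrite("pics/"+f,im[:,:,::-1])
    return im
E
python3 - <<'E'
from h import *
np.set_printoptions(precision=3,suppress=True)
for c in("scene","top"):
    snap(c,c+"0.png"); m=camera_model(c); print(c,{k:np.round(v,3).tolist() for k,v in m.items()})
    print("pos",-np.array(m["R"]).T@np.array(m["t"]))
R={}
for n in["medicine_box","lid_front","hook_pin","thumb_plate","eye_bar","vial_mid","tub_mid","snap_hook"]:
    for c in("scene","top"):
        R[n,c]=find_in(n,c); print(n,c,[(np.round(d["location"],1).tolist(),round(d["p"],2)) for d in R[n,c][:3]])
    if R[n,"scene"] and R[n,"top"]: print("   ",*tri(R[n,"scene"][0]["location"],R[n,"top"][0]["location"]))
s=sense();print(s["time_s"],s["tcp_pos"],s["ee_rot"],s["gripper_width"])
E
```

```text
scene {'fx': 572.57, 'fy': 572.57, 'cx': 320.264, 'cy': 239.674, 'k1': -0.065, 'R': [[-0.88, -0.474, 0.016], [-0.38, 0.684, -0.623], [0.284, -0.554, -0.782]], 't': [0.566, 0.297, 1.119]}
pos [0.293 0.685 1.051]
top {'fx': 535.281, 'fy': 535.281, 'cx': 312.631, 'cy': 244.742, 'k1': -0.037, 'R': [[-0.165, -0.986, -0.005], [-0.965, 0.162, -0.208], [0.206, -0.029, -0.978]], 't': [0.104, 0.609, 0.989]}
pos [0.401 0.033 1.094]
medicine_box scene [([201.9, 345.9], 0.92)]
medicine_box top [([215.4, 375.2], 0.87)]
    [ 0.649 -0.128  0.08 ] 0.005707190893527617
lid_front scene [([168.1, 340.6], 0.92)]
lid_front top [([195.6, 374.2], 0.57)]
    [ 0.66  -0.115  0.193] 0.0009854560623537986
hook_pin scene [([165.7, 340.3], 0.64)]
hook_pin top [([201.5, 375.2], 0.6)]
    [ 0.653 -0.113  0.203] 0.011850382474119766
thumb_plate scene [([140.6, 404.3], 0.86)]
thumb_plate top [([252.4, 404.1], 0.59)]
    [ 0.531 -0.121  0.322] 0.002059454701003454
eye_bar scene [([199.8, 347.5], 0.95)]
eye_bar top [([214.8, 374.3], 0.96)]
    [ 0.646 -0.125  0.093] 0.00887626601855256
vial_mid scene [([220.9, 432.1], 0.75)]
vial_mid top [([305.4, 434.2], 0.88), ([241.2, 460.6], 0.69)]
    [ 0.462 -0.218  0.028] 0.003368100618759416
tub_mid scene [([287.8, 326.2], 0.7)]
tub_mid top [([212.8, 371.9], 0.73), ([269.6, 271.1], 0.67)]
    [ 0.753 -0.201 -0.419] 0.06255451670664326
snap_hook scene [([142.1, 409.6], 0.66)]
snap_hook top [([252.3, 404.7], 0.59)]
    [ 0.526 -0.123  0.321] 0.008206554151354992
0.9 [ 0.194 -0.594  0.231] [[-0.951 -0.31   0.   ]
 [-0.31   0.951 -0.   ]
 [-0.    -0.    -1.   ]] 1.0010645623401915
```

View pics/scene0.png

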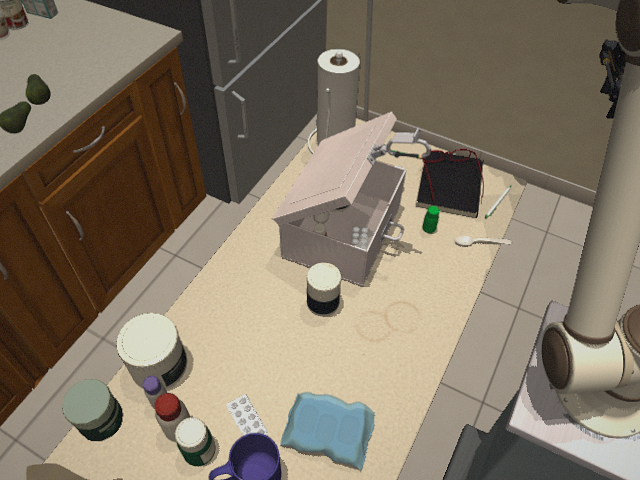

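View pics/top0.png

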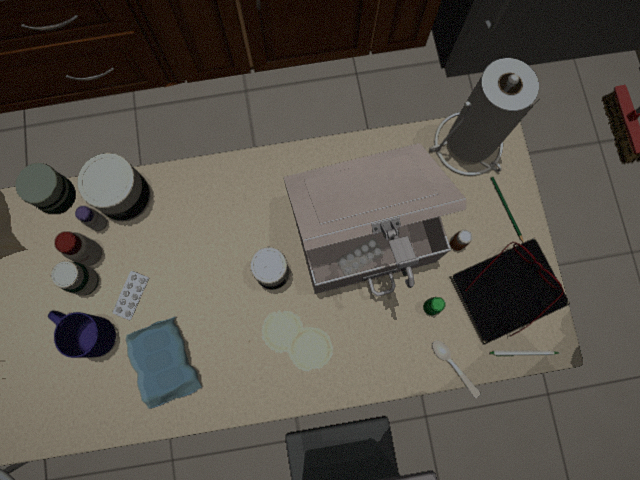

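The scene view shows the half-open box at about (200,345), with the eye near (232,397) and the hook sticking out at (145,405). In the top view the eye is near (285,380), the amber vial at (241,460), the tub at (269,270), and the green look-alike at (305,434). I'll crop in to get corners.

```bash
python3 - <<'E'
import cv2
a=cv2.imread("pics/top0.png")[145:305,275:475];cv2.imwrite("pics/topc.png",cv2.resize(a,None,fx=3.7,fy=3.7,interpolation=2))
a=cv2.imread("pics/scene0.png")[105:285,265:445];cv2.imwrite("pics/scenec.png",cv2.resize(a,None,fx=3.3,fy=3.3,interpolation=2))
E
```

```text
(no output)
```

View pics/topc.png

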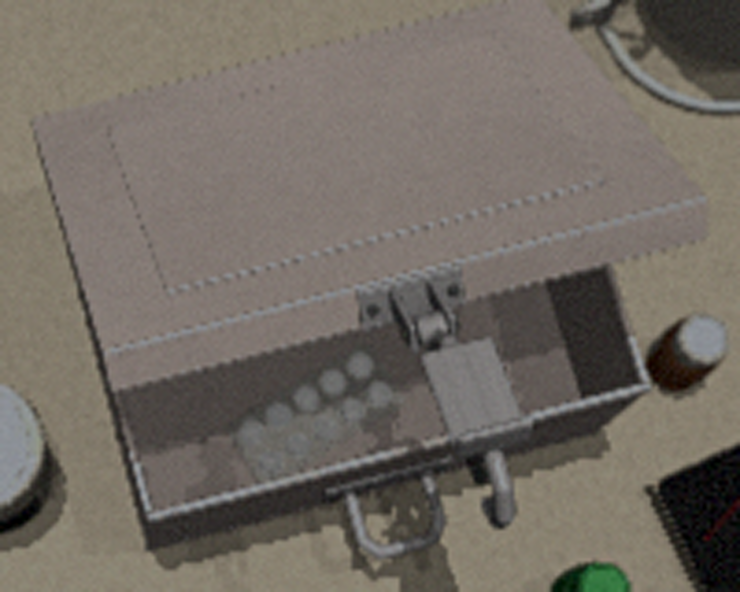

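View pics/scenec.png

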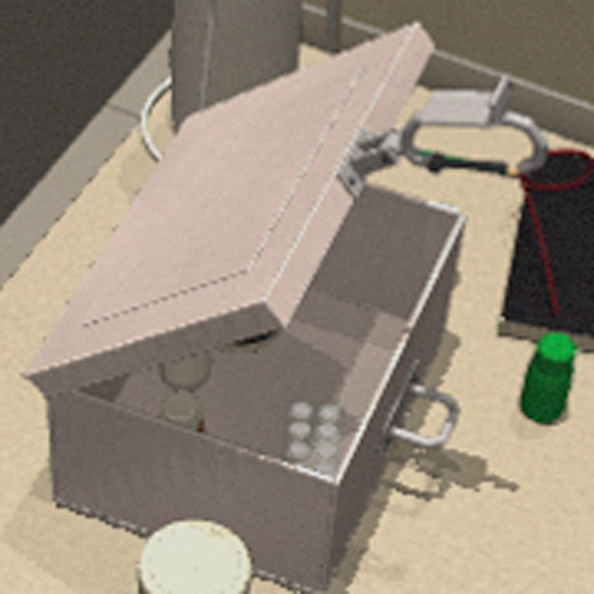

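The crops give the rim, lid and eye corners clearly: rim front corners at top (316,284) and (449,249), and eye bar at top (385,293) / scene (400,232). Next I'll fit the box pose, lid angle and hook angle.

```bash
cat >> h.py <<'E'
def Rz(y): return np.array([[np.cos(y),-np.sin(y),0],[np.sin(y),np.cos(y),0],[0,0,1]])
def turn(v,a): # (x,y,z) turned by a about y, front rises
    x,y,z=v; return np.array([x*np.cos(a)+z*np.sin(a),y,-x*np.sin(a)+z*np.cos(a)])
HG=np.array([.1065,0,.130])
def lidp(v,a): return HG+turn(np.array(v)-HG,a)
PIN=np.array([-.1325,0,.130])
def hookp(v,a,h): return lidp(PIN,a)+turn(np.array(v),a+h)
def fit(obs,p0,fix=None):
    from scipy.optimize import least_squares
    def pts(p):
        x,y,w,a,h=p;o=[]
        for k,v,_ in obs[1]: o.append(v if k=="b" else lidp(v,a) if k=="l" else hookp(v,a,h))
        return np.array(o)@Rz(w).T+[x,y,0]
    def res(p):
        P=pts(p);r=[]
        for X,(k,v,d) in zip(P,obs[1]):
            for c,px in d.items(): r+=list(proj(c,X)[0]-px)
        return np.array(r)
    s=least_squares(res,p0,loss="soft_l1",f_scale=2.);return s.x,res(s.x)
E
python3 - <<'E'
from h import *
np.set_printoptions(precision=3,suppress=True)
T=lambda u,v:(u/3.7+275,v/3.7+145)
S=lambda u,v:(u/3.3+265,v/3.3+105)
o=[("b",[-.1,.13,.13],dict(top=T(152,515),scene=S(335,482))),
("b",[-.1,-.13,.13],dict(top=T(645,385),scene=S(465,210))),
("b",[-.1,.13,0],dict(scene=S(325,592))),
("l",[-.104,.135,.139],dict(top=T(108,352),scene=S(268,302))),
("l",[-.104,-.135,.139],dict(top=T(706,203),scene=S(418,24))),
("b",[-.138,0,.06],dict(top=T(408,548),scene=S(447,418))),
("h",[-.033,0,-.05],dict(top=T(475,400),scene=S(463,107)))]
p,r=fit((0,o),[.65,-.12,-.1,.5,1.]);print(p,np.degrees(p[2:]));print(r.reshape(-1,2))
x,y,w,a,h=p
f=lambda v:Rz(w)@v+[x,y,0]
print("lidfront",f(lidp([-.104,0,.139],a)),"pin",f(lidp(PIN,a)),"plate",f(hookp([-.033,0,-.05],a,h)),"eye",f(np.array([-.138,0,.06])))
print("vial",atz("top",(241.2,460.6),.05),"tub",atz("top",(269.6,271.1),.08),"green",atz("top",(305.4,434.2),.04))
np.save("p.npy",p)
E
```

```text
[ 0.642 -0.109  0.091  0.705  1.165] [ 5.186 40.413 66.767]
[[-1.022  0.375]
 [ 0.537 -0.249]
 [ 2.299 -0.23 ]
 [ 0.174 -0.16 ]
 [-1.188  2.186]
 [-0.717  1.041]
 [-0.285  0.14 ]
 [ 1.044 -0.618]
 [ 0.665 -0.672]
 [-0.406 -1.784]
 [-0.015  1.401]
 [ 0.399 -0.972]
 [ 0.738  0.698]]
lidfront [ 0.594 -0.113  0.273] pin [ 0.567 -0.115  0.285] plate [ 0.529 -0.119  0.331] eye [ 0.505 -0.121  0.06 ]
vial [ 0.579 -0.291  0.05 ] tub [0.58  0.089 0.08 ] green [ 0.463 -0.215  0.04 ]
```

```bash
cat >> h.py <<'E'
from scipy.spatial.transform import Rotation as Ro
P=lambda:np.load("p.npy")
def toolR(tilt,w): # tool y along box y, pointing down, leaning so that tip points to +x(box) by tilt
    z=np.array([np.sin(tilt),0,-np.cos(tilt)]);y=np.array([0,1.,0]);return Rz(w)@np.c_[np.cross(y,z),y,z]
def plan(way,step=.04,ang=.13,start=None):
    """way: list of (tip-centre world, tilt, ) -> rows in tool axes"""
    w=P()[2];s=sense();p=np.array(s["tcp_pos"]);R=np.array(s["ee_rot"])
    if start is not None: p,R=start
    for tip,tilt,*n in way:
        R1=toolR(tilt,w);p1=np.array(tip)-.008*R1[:,2]
        rv=Ro.from_matrix(R.T@R1).as_rotvec()
        k=n[0] if n else max(1,int(np.ceil(max(np.linalg.norm(p1-p)/step,np.linalg.norm(rv)/ang))))
        for i in range(1,k+1):
            q=p+(p1-p)/k;Rn=R@Ro.from_rotvec(rv/k).as_matrix()
            print("[0,"+",".join("%g"%round(v*1000,1) for v in R.T@(q-p))+","+",".join("%g"%round(v,3) for v in rv/k)+"]",end=",")
            p=p+(p1-p)/k if i<k else p1; R=Rn; p1=p1; 
            if i<k: k2=k-i
            p1=np.array(tip)-.008*R1[:,2]
            # keep equal remaining steps
            k_rem=k-i
            if k_rem: pass
        p,R=p1,R1;print("  #->",np.round(p,3))
E
python3 - <<'E'
import re
s=open('h.py').read()
i=s.index("        for i in range(1,k+1):\n            q=p+")
s=s[:i]+'''        dp=(p1-p)/k
        for i in range(k):
            print("[0,"+",".join("%g"%round(v*1000,1) for v in R.T@dp)+","+",".join("%g"%round(v,3) for v in rv/k)+"]",end=",")
            p=p+dp;R=R@Ro.from_rotvec(rv/k).as_matrix()
        p,R=p1,R1;print("  #->",np.round(p,3))
'''
open('h.py','w').write(s)
E
python3 - <<'E'
from h import *
x,y,w,a,h=P()
f=lambda v:Rz(w)@v+[x,y,0]
def tip(a,back=.045):   # vertical tool; front corner of tip on lid
    c=lidp([-.104+back,0,.139],a); return c+[.0095*1,0,0]
way=[]
t0=f(tip(a))
print("contact tip",t0)
s=sense();p=np.array(s["tcp_pos"])
up=[p[0],p[1],.42]
way=[(up,0),([t0[0],t0[1],.41],0),(t0+[0,0,.03],0)]
plan(way)
for b in (a,.5,.3,.15,0,): print(b,f(tip(b)))
E
```

```text
contact tip [ 0.63789647 -0.10898016  0.24414437]
[0,-0,-0,-39.5,-0,0,0.045],[0,-0,-0,-39.5,-0,0,0.045],[0,-0,-0,-39.5,-0,0,0.045],[0,-0,-0,-39.5,-0,0,0.045],[0,-0,-0,-39.5,-0,0,0.045],  #-> [ 0.194 -0.594  0.428]
[0,-28.6,26.1,0.6,0,0,0],[0,-28.6,26.1,0.6,0,0,0],[0,-28.6,26.1,0.6,0,0,0],[0,-28.6,26.1,0.6,0,0,0],[0,-28.6,26.1,0.6,0,0,0],[0,-28.6,26.1,0.6,0,0,0],[0,-28.6,26.1,0.6,0,0,0],[0,-28.6,26.1,0.6,0,0,0],[0,-28.6,26.1,0.6,0,0,0],[0,-28.6,26.1,0.6,0,0,0],[0,-28.6,26.1,0.6,0,0,0],[0,-28.6,26.1,0.6,0,0,0],[0,-28.6,26.1,0.6,0,0,0],[0,-28.6,26.1,0.6,0,0,0],[0,-28.6,26.1,0.6,0,0,0],[0,-28.6,26.1,0.6,0,0,0],[0,-28.6,26.1,0.6,0,0,0],  #-> [ 0.638 -0.109  0.418]
[0,0,0,34,0,0,0],[0,0,0,34,0,0,0],[0,0,0,34,0,0,0],[0,0,0,34,0,0,0],  #-> [ 0.638 -0.109  0.282]
0.7053350064648823 [ 0.63789647 -0.10898016  0.24414437]
0.5 [ 0.6172325  -0.11085571  0.21724317]
0.3 [ 0.60276854 -0.11216853  0.18750662]
0.15 [ 0.59594841 -0.11278755  0.16363095]
0 [ 0.59275819 -0.11307711  0.139     ]
```

arm_command(motion=[[0, 0, 0, -40, 0, 0, 0.045], [0, 0, 0, -40, 0, 0, 0.045], [0, 0, 0, -40, 0, 0, 0.045], [0, 0, 0, -40, 0, 0, 0.045], [0, 0, 0, -37, 0, 0, 0.045], [0, -28.6, 26.1, 0, 0, 0, 0], [0, -28.6, 26.1, 0, 0, 0, 0], [0, -28.6, 26.1, 0, 0, 0, 0]])

```text
time_s: 1.7
tcp_pos: [0.2725, -0.5077, 0.4276]
ee_rot: [[-0.996, -0.089, 0.0], [-0.089, 0.996, -0.0], [-0.0, -0.0, -1.0]]
wrist_force: [2.3, -0.9, -0.2]
gripper_width: 0.36
gripper_force: 0.0
```

arm_command(motion=[[0, -28.6, 26.1, 0, 0, 0, 0], [0, -28.6, 26.1, 0, 0, 0, 0], [0, -28.6, 26.1, 0, 0, 0, 0], [0, -28.6, 26.1, 0, 0, 0, 0], [0, -28.6, 26.1, 0, 0, 0, 0], [0, -28.6, 26.1, 0, 0, 0, 0], [0, -28.6, 26.1, 0, 0, 0, 0], [0, -28.6, 26.1, 0, 0, 0, 0]])

```text
time_s: 2.5
tcp_pos: [0.4819, -0.2787, 0.4278]
ee_rot: [[-0.996, -0.09, 0.001], [-0.09, 0.996, -0.0], [-0.001, -0.0, -1.0]]
wrist_force: [0.4, 0.3, 0.3]
gripper_width: 0.002
gripper_force: 0.0
```

arm_command(motion=[[0, -28.6, 26.1, 0, 0, 0, 0], [0, -28.6, 26.1, 0, 0, 0, 0], [0, -28.6, 26.1, 0, 0, 0, 0], [0, -28.6, 26.1, 0, 0, 0, 0], [0, -28.6, 26.1, 0, 0, 0, 0], [0, -28.6, 26.1, 0, 0, 0, 0], [0, 0, 0, 0, 0, 0, 0]])

```text
time_s: 3.2
tcp_pos: [0.6405, -0.1051, 0.4248]
ee_rot: [[-0.996, -0.094, -0.003], [-0.094, 0.996, 0.001], [0.003, 0.001, -1.0]]
wrist_force: [-0.6, 0.6, 0.3]
gripper_width: 0.004
gripper_force: 0.0
```

arm_command(motion=[[0, 0, 4, 40, 0, 0, 0], [0, 0, 0, 40, 0, 0, 0], [0, 0, 0, 40, 0, 0, 0], [0, 0, 0, 30, 0, 0, 0], [0, 0, 0, 15, 0, 0, 0], [0, 0, 0, 5, 0, 0, 0], [0, 0, 0, 5, 0, 0, 0]])

```text
time_s: 3.9
tcp_pos: [0.6382, -0.1053, 0.2538]
ee_rot: [[-0.996, -0.09, 0.003], [-0.09, 0.996, -0.001], [-0.002, -0.001, -1.0]]
wrist_force: [-0.0, 0.2, 4.5]
gripper_width: 0.001
gripper_force: 1.5
```

arm_command(motion=[[0, 6, 0, 7, 0, 0, 0], [0, 5, 0, 7, 0, 0, 0], [0, 5, 0, 7, 0, 0, 0], [0, 5, 0, 7, 0, 0, 0], [0, 4, 0, 8, 0, 0, 0], [0, 4, 0, 8, 0, 0, 0], [0, 4, 0, 7, 0, 0, 0], [0, 3, 0, 7, 0, 0, 0]])

```text
time_s: 4.7
tcp_pos: [0.6018, -0.1079, 0.1938]
ee_rot: [[-0.996, -0.09, 0.001], [-0.09, 0.996, 0.0], [-0.001, 0.0, -1.0]]
wrist_force: [1.2, -0.6, 0.6]
gripper_width: 0.002
gripper_force: 1.0
```

arm_command(motion=[[0, 3, 0, 8, 0, 0, 0], [0, 2, 0, 8, 0, 0, 0], [0, 2, 0, 8, 0, 0, 0], [0, 1, 0, 8, 0, 0, 0], [0, 1, 0, 8, 0, 0, 0], [0, 1, 0, 6, 0, 0, 0]])

```text
time_s: 5.3
tcp_pos: [0.5915, -0.1088, 0.1476]
ee_rot: [[-0.996, -0.09, -0.001], [-0.09, 0.996, 0.0], [0.001, 0.0, -1.0]]
wrist_force: [1.2, 1.0, 1.1]
gripper_width: 0.003
gripper_force: 1.0
```

arm_command(motion=[[0, 0, 0, 2, 0, 0, 0], [0, 0, 0, 2, 0, 0, 0], [0, 0, 0, 0, 0, 0, 0]])

```text
time_s: 5.6
tcp_pos: [0.5916, -0.1088, 0.1473]
ee_rot: [[-0.996, -0.091, 0.0], [-0.091, 0.996, -0.001], [-0.0, -0.001, -1.0]]
wrist_force: [-4.3, 3.1, 13.8]
gripper_width: 0.001
gripper_force: 7.2
```

arm_command(motion=[[0, 0, 0, -10, 0, 0, 0], [0, 0, 0, -40, 0, 0, 0], [0, 0, 0, -40, 0, 0, 0], [0, 0, 0, -40, 0, 0, 0], [0, 0, -40, -20, 0, 0, 0], [0, 0, -40, 0, 0, 0, 0], [0, 0, -40, 0, 0, 0, 0], [0, 0, -40, 0, 0, 0, 0]])

```text
time_s: 6.4
tcp_pos: [0.6056, -0.2693, 0.2938]
ee_rot: [[-0.996, -0.09, -0.002], [-0.09, 0.996, 0.001], [0.002, 0.001, -1.0]]
wrist_force: [1.1, 0.3, 0.3]
gripper_width: 0.005
gripper_force: 0.0
```

```bash
python3 - <<'E'
from h import *
np.set_printoptions(precision=3,suppress=True)
a=snap("top")[145:345,300:500];b=snap("scene")[105:285,265:445]
cv2.imwrite("pics/after1.png",np.hstack([cv2.resize(v,(400,int(400*v.shape[0]/v.shape[1])),interpolation=2) for v in(a,b)])[:,:,::-1])
x,y,w,_,h=P();f=lambda v:Rz(w)@v+[x,y,0]
for n in["lid_front","hook_pin","thumb_plate","eye_bar","snap_hook","vial_mid"]:
    L={}
    for c in("scene","top"):
        L[c]=find_in(n,c); print(n,c,[(np.round(d["location"],1).tolist(),round(d["p"],2)) for d in L[c][:2]])
    if L["scene"] and L["top"]: print("   ",*tri(L["scene"][0]["location"],L["top"][0]["location"]))
for n,v in dict(lid=[-.104,0,.139],pin=PIN,plate=hookp([-.033,0,-.05],0,h),eye=[-.138,0,.06]).items(): print(n,f(np.array(v)),proj("scene",f(np.array(v)))[0],proj("top",f(np.array(v)))[0])
E
```

```text
lid_front scene []
lid_front top [([218.4, 340.4], 0.56)]
hook_pin scene [([197.3, 346.1], 0.92)]
hook_pin top [([220.6, 343.9], 0.57)]
    [ 0.622 -0.057  0.18 ] 0.011508145517988686
thumb_plate scene [([218.2, 426.7], 0.88), ([223.4, 411.9], 0.36)]
thumb_plate top []
eye_bar scene [([210.5, 345.0], 0.95)]
eye_bar top [([220.7, 339.7], 0.78)]
    [ 0.626 -0.053  0.143] 0.02274062805926318
snap_hook scene [([220.1, 426.3], 0.56)]
snap_hook top []
vial_mid scene [([216.5, 431.7], 0.64)]
vial_mid top []
lid [ 0.538 -0.118  0.139] [390.014 204.861] [385.139 267.847]
pin [ 0.51  -0.121  0.13 ] [402.097 211.691] [388.905 283.66 ]
plate [ 0.451 -0.126  0.141] [429.256 216.926] [399.04  314.748]
eye [ 0.505 -0.121  0.06 ] [400.439 233.067] [384.864 291.324]
```

View pics/after1.png

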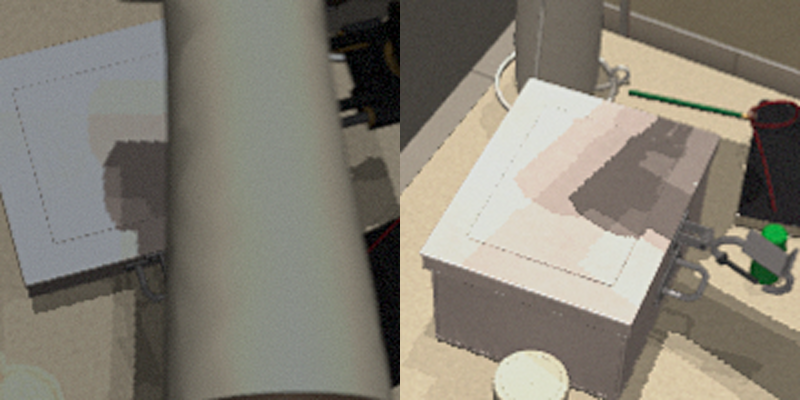

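The lid is shut and the box hasn't moved. The hook's thumb plate shows at scene (218,427), against a predicted (217,429). Next I'll plan the hook motion.

```bash
cat >> h.py <<'E'
def nest(phi,t,ins=0.):  # tip centre (box frame) seated on plate and lip at hook angle phi, tool tilt t
    r=min(t+phi,np.pi/2); v=np.array([-.033-.0095*np.cos(r),0,-.069+.0095*np.sin(r)])
    return PIN+turn(v,phi)+ins*np.array([np.sin(t),0,-np.cos(t)])
def W(v): x,y,w=P()[:3]; return Rz(w)@v+[x,y,0]
E
python3 - <<'E'
from h import *
h=P()[4];t=np.radians(25)
d=np.array([np.sin(t),0,-np.cos(t)])
n0=nest(h,t)
plan([(W(n0-.10*d),t),(W(n0-.012*d),t)])
R=toolR(t,P()[2])
prev=n0
for ph in (h,1,.85,.7,.55,.4,.3,.2,.1,0,-.1,-.18):
    n=nest(ph,t); print(round(ph,2),np.round(W(n)*1000),"tip step tool",np.round(R.T@(W(n)-W(prev))*1000,1)); prev=n
E
```

```text
[0,28,22.2,8.6,-0,-0.062,0],[0,28.4,22.2,6.8,-0,-0.062,0],[0,28.8,22.2,5,-0,-0.062,0],[0,29.1,22.2,3.2,-0,-0.062,0],[0,29.2,22.2,1.4,-0,-0.062,0],[0,29.3,22.2,-0.4,-0,-0.062,0],[0,29.2,22.2,-2.2,-0,-0.062,0],  #-> [ 0.397 -0.131  0.235]
[0,0,0,29.3,0,0,0],[0,0,0,29.3,0,0,0],[0,0,0,29.3,0,0,0],  #-> [ 0.434 -0.127  0.155]
1.17 [ 443. -127.  137.] tip step tool [0. 0. 0.]
1 [ 442. -127.  127.] tip step tool [ 5.2 -0.   8.8]
0.85 [ 442. -127.  117.] tip step tool [3.8 0.  8.5]
0.7 [ 443. -127.  108.] tip step tool [2.9 0.  9.3]
0.55 [ 446. -126.   98.] tip step tool [ 1.7 -0.  10. ]
0.4 [ 450. -126.   88.] tip step tool [ 0.3 -0.  10.5]
0.3 [ 454. -126.   82.] tip step tool [-0.6 -0.   7.2]
0.2 [ 458. -125.   76.] tip step tool [-1.4  0.   7.3]
0.1 [ 463. -125.   70.] tip step tool [-2.2  0.   7.3]
0 [ 469. -124.   65.] tip step tool [-3.   0.   7.2]
-0.1 [ 475. -124.   60.] tip step tool [-3.8 -0.   7. ]
-0.18 [ 481. -123.   57.] tip step tool [-3.7  0.   5.4]
```

arm_command(motion=[[0, 28, 22, 8, 0, -0.062, 0], [0, 28, 22, 7, 0, -0.062, 0], [0, 29, 22, 5, 0, -0.062, 0], [0, 29, 22, 3, 0, -0.062, 0], [0, 29, 22, 1.5, 0, -0.062, 0], [0, 29, 22, 0, 0, -0.062, 0], [0, 29, 22, -2, 0, -0.062, 0], [0, 0, 0, 0, 0, 0, 0]])

```text
time_s: 7.9
tcp_pos: [0.3882, -0.1312, 0.2289]
ee_rot: [[-0.908, -0.09, 0.409], [-0.081, 0.996, 0.04], [-0.411, 0.003, -0.911]]
wrist_force: [0.3, -0.8, 0.1]
gripper_width: 0.005
gripper_force: 0.0
```

```bash
python3 - <<'E'
from h import *
h=P()[4];t=np.radians(25);d=np.array([np.sin(t),0,-np.cos(t)]);n0=nest(h,t)
s=sense();print(s["tcp_pos"],s["wrist_force"]);plan([(W(n0-.012*d),t)])
E
```

```text
[ 0.38817908 -0.13121758  0.22888812] [ 0.27075382 -0.84907041  0.1386221 ]
[0,-3.9,-0.2,28.8,0.001,-0.004,-0],[0,-3.8,-0.2,28.8,0.001,-0.004,-0],[0,-3.7,-0.2,28.8,0.001,-0.004,-0],  #-> [ 0.434 -0.127  0.155]
```

arm_command(motion=[[0, -4, 0, 29, 0, -0.01, 0], [0, -4, 0, 29, 0, 0, 0], [0, -4, 0, 29, 0, 0, 0], [0, 0, 0, 6, 0, 0, 0], [0, 0, 0, 6, 0, 0, 0]])

```text
time_s: 8.4
tcp_pos: [0.4514, -0.1275, 0.1502]
ee_rot: [[-0.9, -0.09, 0.427], [-0.081, 0.996, 0.039], [-0.429, -0.0, -0.903]]
wrist_force: [0.0, 0.4, 0.1]
gripper_width: 0.005
gripper_force: 0.0
```

arm_command(motion=[[0, 0, 0, 0, 0, 0, 0]])

```text
time_s: 8.5
tcp_pos: [0.4513, -0.1276, 0.1505]
ee_rot: [[-0.899, -0.09, 0.428], [-0.081, 0.996, 0.039], [-0.429, -0.0, -0.903]]
wrist_force: [0.1, 0.3, 0.1]
gripper_width: 0.006
gripper_force: 0.0
```

```bash
python3 - <<'E'
from h import *
t=np.radians(25);h=P()[4];d=np.array([np.sin(t),0,-np.cos(t)]);n0=nest(h,t)
s=sense();print(s["tcp_pos"],s["wrist_force"],W(n0-.008*d));plan([(W(n0-.003*d),t)])
E
```

```text
[ 0.45127231 -0.12756306  0.15052375] [0.11693654 0.33684515 0.1277273 ] [ 0.43931546 -0.12700424  0.14410397]
[0,13.4,1.6,-2.3,-0,0.007,-0.001],  #-> [ 0.438 -0.127  0.147]
```

arm_command(motion=[[0, 6, 1, -2, 0, 0, 0], [0, 6, 0.5, 0, 0, 0, 0], [0, 0, 0, 0, 0, 0, 0], [0, 0, 0, 4, 0, 0, 0], [0, 0, 0, 0, 0, 0, 0]])

```text
time_s: 9.0
tcp_pos: [0.4415, -0.127, 0.1436]
ee_rot: [[-0.899, -0.09, 0.428], [-0.081, 0.996, 0.039], [-0.43, -0.0, -0.903]]
wrist_force: [-0.1, 0.6, 0.8]
gripper_width: 0.005
gripper_force: 0.2
```

arm_command(motion=[[0, 3, 0, 5, 0, 0, 0], [0, 2, 0, 4.5, 0, 0, 0], [0, 2, 0, 4.5, 0, 0, 0], [0, 2, 0, 4.5, 0, 0, 0], [0, 1.5, 0, 4.5, 0, 0, 0], [0, 1.5, 0, 5, 0, 0, 0], [0, 1, 0, 5, 0, 0, 0], [0, 0.5, 0, 5, 0, 0, 0]])

```text
time_s: 9.8
tcp_pos: [0.4453, -0.1266, 0.1029]
ee_rot: [[-0.9, -0.09, 0.427], [-0.081, 0.996, 0.039], [-0.429, 0.0, -0.903]]
wrist_force: [-0.3, -0.2, 1.6]
gripper_width: 0.004
gripper_force: 0.4
```

arm_command(motion=[[0, 0, 0, 5, 0, 0, 0], [0, 0, 0, 5, 0, 0, 0], [0, 0, 0, 0, 0, 0, 0]])

```text
time_s: 10.1
tcp_pos: [0.4495, -0.1269, 0.0942]
ee_rot: [[-0.901, -0.09, 0.425], [-0.08, 0.996, 0.04], [-0.427, 0.002, -0.904]]
wrist_force: [-1.5, 0.3, 0.8]
gripper_width: 0.005
gripper_force: 0.8
```

```bash
python3 - <<'E'
from h import *
np.set_printoptions(precision=3,suppress=True)
s=sense();R=np.array(s["ee_rot"]);tip=np.array(s["tcp_pos"])+.008*R[:,2];t=np.arctan2(np.hypot(R[0,2],R[1,2]),-R[2,2])
print(tip,t,s["wrist_force"])
for ph in(.5,.45,.4,.35,.3,.25): print(ph,(R.T@(W(nest(ph,t))-tip))*1000)
b=snap("scene")[160:280,330:490];cv2.imwrite("pics/s2.png",cv2.resize(b,None,fx=4,fy=4,interpolation=2)[:,:,::-1])
E
```

```text
[ 0.453 -0.127  0.087] 0.44151233186710187 [-1.53   0.349  0.766]
0.5 [ 1.934  0.816 -9.446]
0.45 [ 2.061  0.81  -5.951]
0.4 [ 2.022  0.804 -2.407]
0.35 [1.809 0.798 1.178]
0.3 [1.418 0.792 4.795]
0.25 [0.841 0.786 8.435]
```

View pics/s2.png

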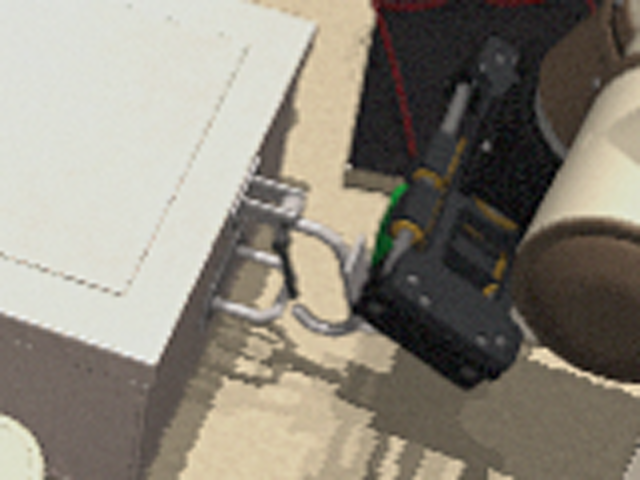

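In the picture the loop's gate is just about to meet the eye bar (crop ≈(290,275)), with the fingertips seated on the plate and lip. Now I'll press in and down in small steps.

arm_command(motion=[[0, 1, 0.5, 3, 0, 0, 0], [0, 1, 0.3, 4, 0, 0, 0], [0, 0, 0, 4, 0, 0, 0], [0, 0, 0, 0, 0, 0, 0]])

```text
time_s: 10.55
tcp_pos: [0.4514, -0.1278, 0.0852]
ee_rot: [[-0.902, -0.092, 0.423], [-0.08, 0.996, 0.046], [-0.425, 0.007, -0.905]]
wrist_force: [-7.0, 0.4, 6.1]
gripper_width: 0.003
gripper_force: 4.0
```

```bash
cat > q.py <<'E'
from h import *
np.set_printoptions(precision=2,suppress=True)
s=sense();R=np.array(s["ee_rot"]);tip=np.array(s["tcp_pos"])+.008*R[:,2];t=np.arctan2(np.hypot(R[0,2],R[1,2]),-R[2,2])
print(tip,t,s["wrist_force"])
for ph in(.35,.3,.25,.2,.15,.1,.05,0,-.05,-.1): print(ph,(R.T@(W(nest(ph,t))-tip))*1000)
E
python3 q.py
```

```text
[ 0.45 -0.13  0.08] 0.4391959262706758 [-6.95  0.36  6.14]
0.35 [-0.36  1.89 -7.72]
0.3 [-0.76  1.86 -4.1 ]
0.25 [-1.35  1.83 -0.46]
0.2 [-2.12  1.81  3.19]
0.15 [-3.1   1.78  6.84]
0.1 [-4.27  1.76 10.49]
0.05 [-5.65  1.73 14.11]
0 [-7.24  1.71 17.7 ]
-0.05 [-9.03  1.69 21.24]
-0.1 [-11.04   1.66  24.72]
```

arm_command(motion=[[0, 1, 1, 3, 0, 0, 0], [0, 1, 1, 3, 0, 0, 0], [0, 0, 0, 0, 0, 0, 0]])

```text
time_s: 10.85
tcp_pos: [0.4525, -0.1272, 0.0803]
ee_rot: [[-0.902, -0.094, 0.423], [-0.08, 0.996, 0.049], [-0.425, 0.011, -0.905]]
wrist_force: [-7.4, -0.8, 8.4]
gripper_width: 0.003
gripper_force: 4.7
```

```bash
python3 q.py|head -8
```

```text
[ 0.46 -0.13  0.07] 0.43938253417591544 [-7.43 -0.82  8.35]
0.35 [ -1.47   1.48 -12.62]
0.3 [-1.87  1.44 -9.  ]
0.25 [-2.46  1.4  -5.36]
0.2 [-3.23  1.36 -1.71]
0.15 [-4.21  1.33  1.94]
0.1 [-5.38  1.29  5.59]
0.05 [-6.76  1.25  9.21]
```

arm_command(motion=[[0, -1, 0.5, 3, 0, 0, 0], [0, -1, 0.5, 3, 0, 0, 0], [0, 0, 0, 0, 0, 0, 0]])

```text
time_s: 11.15
tcp_pos: [0.4562, -0.1267, 0.0759]
ee_rot: [[-0.902, -0.094, 0.42], [-0.08, 0.995, 0.052], [-0.423, 0.013, -0.906]]
wrist_force: [-8.3, -1.3, 9.3]
gripper_width: 0.005
gripper_force: 4.9
```

```bash
python3 q.py; python3 - <<'E'
from h import *
b=snap("scene")[160:280,330:490];cv2.imwrite("pics/s3.png",cv2.resize(b,None,fx=4,fy=4,interpolation=2)[:,:,::-1])
E
```

```text
[ 0.46 -0.13  0.07] 0.4373350677586992 [-8.34 -1.3   9.33]
0.35 [  0.07   1.34 -18.19]
0.3 [ -0.34   1.29 -14.57]
0.25 [ -0.94   1.24 -10.93]
0.2 [-1.72  1.19 -7.27]
0.15 [-2.7   1.15 -3.62]
0.1 [-3.89  1.1   0.02]
0.05 [-5.27  1.05  3.65]
0 [-6.87  1.01  7.23]
-0.05 [-8.67  0.96 10.77]
-0.1 [-10.68   0.92  14.25]
```

View pics/s3.png

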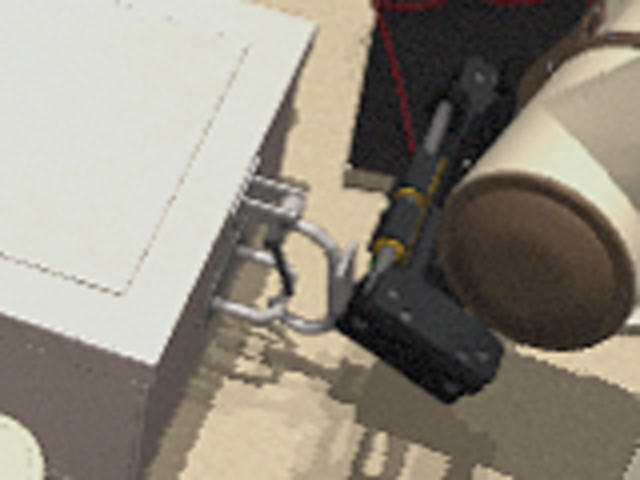

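The lid corner is still at (155,362) in the crop, so the box hasn't moved, and the gate is being pressed against the bar. I'll keep going.

arm_command(motion=[[0, -1, 0.5, 3, 0, 0, 0], [0, -1.5, 0.5, 3, 0, 0, 0], [0, 0, 0, 0, 0, 0, 0]])

```text
time_s: 11.5
tcp_pos: [0.4623, -0.1258, 0.0723]
ee_rot: [[-0.902, -0.096, 0.422], [-0.08, 0.995, 0.054], [-0.425, 0.014, -0.905]]
wrist_force: [-0.4, 0.5, -0.2]
gripper_width: 0.003
gripper_force: 0.6
```

```bash
python3 q.py
```

```text
[ 0.47 -0.13  0.07] 0.4393309627940419 [-0.44  0.55 -0.23]
0.35 [  4.1    1.16 -24.05]
0.3 [  3.7    1.11 -20.44]
0.25 [  3.11   1.05 -16.8 ]
0.2 [  2.34   1.   -13.14]
0.15 [ 1.36  0.94 -9.49]
0.1 [ 0.19  0.89 -5.84]
0.05 [-1.19  0.84 -2.22]
0 [-2.78  0.78  1.37]
-0.05 [-4.57  0.73  4.91]
-0.1 [-6.58  0.68  8.38]
```

The force dropped suddenly from 12 N to near zero, which matches the click. I'll back off and check.

arm_command(motion=[[0, 1, 0, -10, 0, 0, 0], [0, 0, 0, -30, 0, 0, 0], [0, 0, 0, -40, 0, 0, 0], [0, 0, 0, -40, 0, 0, 0], [0, 0, -40, -20, 0, 0, 0], [0, 0, -40, -10, 0, 0, 0], [0, 0, -40, 0, 0, 0, 0], [0, 0, 0, 0, 0, 0, 0]])

```text
time_s: 12.3
tcp_pos: [0.4113, -0.2579, 0.2079]
ee_rot: [[-0.9, -0.09, 0.426], [-0.076, 0.996, 0.048], [-0.429, 0.011, -0.903]]
wrist_force: [-1.1, 0.6, -0.5]
gripper_width: 0.004
gripper_force: 0.0
```

```bash
python3 - <<'E'
from h import *
np.set_printoptions(precision=2,suppress=True)
print(sense()["tcp_pos"],sense()["wrist_force"])
b=snap("scene")[180:260,370:450];a=snap("top")[240:340,340:440]
cv2.imwrite("pics/s4.png",np.hstack([cv2.resize(v,(400,400),interpolation=2) for v in(b,a)])[:,:,::-1])
for n in("thumb_plate","eye_bar"):
    for c in("scene","top"):print(n,c,[(np.round(d["location"],1).tolist(),round(d["p"],2)) for d in find_in(n,c)[:2]])
for ph in(.3,.1,0,-.1): print(ph,[proj(c,W(hookp([-.033,0,-.05],0,ph)))[0] for c in("scene","top")],[proj(c,W(hookp([-.0,0,-.1],0,ph)))[0] for c in("scene","top")])
E
```

```text
[ 0.41 -0.26  0.21] [-1.08  0.61 -0.52]
thumb_plate scene [([231.9, 411.6], 0.54)]
thumb_plate top [([301.0, 387.8], 0.67)]
eye_bar scene []
eye_bar top [([219.0, 369.7], 0.93)]
0.3 [array([420.03, 229.69]), array([393.14, 310.25])] [array([409.09, 243.51]), array([386.63, 304.62])]
0.1 [array([415.75, 230.92]), array([391.24, 306.29])] [array([400.68, 241.85]), array([383.62, 295.31])]
0 [array([413.43, 231.26]), array([390.26, 304.  ])] [array([396.5, 240.6]), array([382.19, 290.52])]
-0.1 [array([411. , 231.4]), array([389.28, 301.54])] [array([392.39, 239.08]), array([380.83, 285.68])]
```

View pics/s4.png

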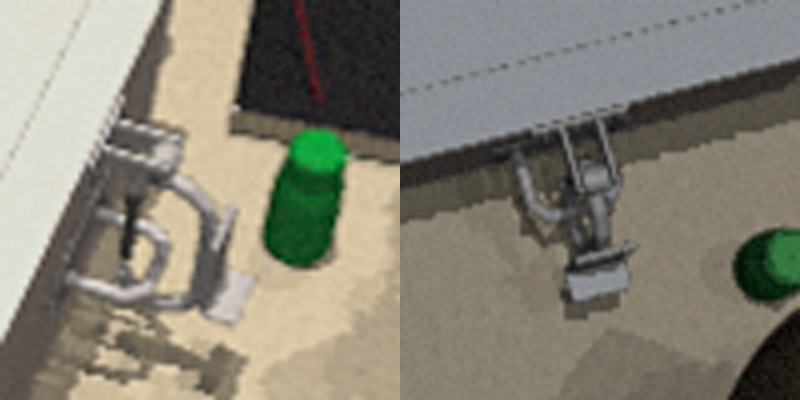

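The crop shows the eye's bar inside the loop, and the dark gate closed behind the bar (left crop ≈(128,225)). The hook is near angle 0, the lid is shut and the box hasn't moved, so I'm handing in.

```bash
python3 -c "
from station import *
print(finish_job())"
```

```text
the job is handed in; nothing more can be done
None
```

I shut the lid and pressed the hook home on the eye until the gate clicked closed behind the bar, with the box not moved and the vial and tub untouched; the job is handed in, and the hand-in returned no verdict.

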